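Put the microscope objectives away in their caddy

ROBOT

A 6-joint arm with a two-finger parallel gripper is mounted at the origin on the work surface. World frame = base frame: x ahead of the robot, y to its left, z up, the work surface at z = 0. Lengths are in m, angles in rad, forces in N, time in s.
With the tool pointing down it reaches from about 0.25 to 0.8 m from the base axis. Payload 8.5 kg.
Tool frame: the origin (TCP) lies at the very end of the fingers, on their centre line; the grasp point (between the pads) lies 19 mm behind it; z points along the fingers, y is the line along which they close (so a half turn about z gives the same grasp; the last joint's range is limited). The gripper opens to 85 mm and grips with 20 to 120 N. Pads are 22 mm wide; open, the fingers measure 114 mm over their backs; the gripper's body (76 mm by 85 mm) begins 54 mm behind the grasp point. The pads swing forward as they close: fully open they stand 13 mm farther back than shut.
Start: joints at [1.151, 0.238, -0.013, 1.319, 0, 1.571], TCP at [0.214, 0.479, 0.231] pointing down, gripper open.
Joint ranges: [-2.66, 2.66], [-1.03, 1.9], [-1.14, 1.46], [-1.82, 2.27], [-1.45, 1.34], [-3.14, 3.14]. Speed limits (rad/s): [2.22, 2.22, 2.79, 3.14, 3.14, 3.14].

INTERFACE

Orientations are given as a unit quaternion [x, y, z, w].
In Python, from workcell import robot gives the robot as it stands. The module is installed in compiled form; this text tells all that it offers. Calls block until the motion is done:
- robot.move_pose(position, orientation): joint-space move of the TCP to a pose.
- robot.move_l(position, orientation=None, speed=0.15, stop_force=None): straight line of the TCP; orientation=None keeps the orientation; speed is the mean speed in m/s. With stop_force (N) it stops when the force on the tool has changed by that much, and returns True; else False.
- robot.move_j(angles): joint-space move.
- robot.set_gripper(opening): finger opening in m; the grip force is fixed at half the most; returns when the fingers have stopped.
- robot.pause(seconds).
- robot.ik(position, orientation): joint angles nearest the present ones, or None.
- robot.get_image(name): name is "scene" or "side" or "wrist"; returns (picture, depth): 400x640x3 uint8, red, green, blue; 400x640 float32, m along the optical axis (not along the pixel's ray), 0 where there is no reading.
- robot.camera_info(name): a dict with "vertical_fov" (degrees; the focal length in pixels is half the picture's height over the tangent of half this angle, whatever the lens; pixels are square), "cx", "cy" (the principal point, pixels), "camera_from_world" (4x4, takes a point from world to camera coordinates). Camera axes: x right, y up, looking along -z (the intrinsics and any distortion apply to the point x, -y, -z); pixel columns grow to the right and rows downward; lengths in m; the calibration is good to about 2 mm. A picture is of the moment at which its call begins: read the wrist's pose just before it. camera_info takes no time and is no camera call; for the wrist camera it gives the pose at the moment of the call.
A pose or a line that the arm cannot do raises robot.MotionError and nothing moves.
- robot.job_done(): hands the job in; it is judged then, once.
Readings, each from a call of its own:
- robot.get_t(): time.
- robot.get_joints(): joint angles.
- robot.get_dq(): joint speeds.
- robot.get_joint_efforts(): joint torques, N m.
- robot.get_tcp_pos(): TCP position.
- robot.get_tool_rot(): TCP orientation.
- robot.get_contact_force(): force on the tool from outside, world axes, zero at the start.
- robot.get_moment(): the same for the moment, N m.
- robot.get_opening(): finger opening in m.
- robot.get_grip_force(): force on a finger pad.
Only numpy, scipy, OpenCV 4.12 (cv2) and the standard library are available. Lean on these libraries where they do the work, as an engineer would, in place of code of your own. Each camera call takes 0.05 s, during which the arm holds its last target. There are 200 camera calls.

TASK

Put the three microscope objectives away in the storage caddy, each standing upright on the floor of its own bin: the smallest objective in the smallest bin, the middle one in the middle-sized bin and the largest in the largest bin. Set them down without dropping or toppling them, and leave the two eyepieces and the oil bottle standing where they are.

Things in the scene. Friction and masses are not known exactly. Their poses are not given: they have to be found in the camera images.
- caddy: Low grey plastic tray, 252 mm along its y by 90 mm along its x, fixed to the bench, floor 4 mm thick, rim 8 mm high. Origin: centre of its underside on the bench. The three white bins stand on its floor in a row along its y axis, 80 mm apart, in any order; the bins turn with it.
- obj_small_mid (a point): Small microscope objective, loose, standing upright on its flat mount end: steel cylinder 22 mm in diameter, straight for the lower 32 mm, then tapering to a 11 mm wide nose with a small lens; 44 mm tall overall, dark rings round it. Point on its axis half-way up, 22 mm above its foot; z axis points to the nose.
- obj_medium_mid (a point): Medium microscope objective, loose, standing upright on its flat mount end: steel cylinder 30 mm in diameter, straight for the lower 42 mm, then tapering to a 15 mm wide nose with a small lens; 58 mm tall overall, dark rings round it. Point on its axis half-way up, 29 mm above its foot; z axis points to the nose.
- obj_large_mid (a point): Large microscope objective, loose, standing upright on its flat mount end: steel cylinder 40 mm in diameter, straight for the lower 54 mm, then tapering to a 20 mm wide nose with a small lens; 76 mm tall overall, dark rings round it. Point on its axis half-way up, 38 mm above its foot; z axis points to the nose.
- bin_small: Small bin: square white open box in the caddy, 42 mm inside, 48 mm outside, walls 3 mm thick, inner floor 3 mm above its underside, walls 11 mm high overall (8 mm above the inner floor, 15 mm above the bench). Origin: centre of its underside, 4 mm above the bench; x and y axes parallel to the walls and to the caddy's. Takes the small objective.
- bin_medium: Medium bin: square white open box in the caddy, 56 mm inside, 62 mm outside, walls 3 mm thick, inner floor 3 mm above its underside, walls 11 mm high overall (8 mm above the inner floor, 15 mm above the bench). Origin: centre of its underside, 4 mm above the bench; x and y axes parallel to the walls and to the caddy's. Takes the medium objective.
- bin_large: Large bin: square white open box in the caddy, 70 mm inside, 76 mm outside, walls 3 mm thick, inner floor 3 mm above its underside, walls 11 mm high overall (8 mm above the inner floor, 15 mm above the bench). Origin: centre of its underside, 4 mm above the bench; x and y axes parallel to the walls and to the caddy's. Takes the large objective.
- eyepiece_a_mid (a point): Eyepiece, not an objective, loose, standing upright: plain steel barrel 29 mm in diameter for the lower 30 mm, above it a wider black eyecup flaring to 39 mm at the top with a large flat lens; 52 mm tall. Point on its axis half-way up, 26 mm above its foot. Stays where it is.
- eyepiece_b_mid (a point): Eyepiece, not an objective, loose, standing upright: plain steel barrel 29 mm in diameter for the lower 30 mm, above it a wider black eyecup flaring to 39 mm at the top with a large flat lens; 52 mm tall. Point on its axis half-way up, 26 mm above its foot. Stays where it is.
- oil_bottle_mid (a point): Small amber oil bottle with a black cap, loose, standing upright, 28 mm in diameter, 62 mm tall. Point on its axis half-way up, 31 mm above its foot. Stays where it is.
Not all that is in view belongs to the job. Leave any yellow look-alike of the part that bears obj_large_mid alone.

How it is judged:
By the outcome, as a careful person would: the job done as asked, in the order asked, and still so for the second after the job is handed in, with the robot touching nothing.
It also fails if it takes over 93 s, if anything falls off the work surface, if the arm or the gripper's body presses on something with over 40 N, if the wrist force passes 120 N, or if a joint passes its speed limit or range.

## Working session

There is one attempt and no reset: what is moved stays moved. The work goes in short steps, each a Python script; the robot and the scene stay as the last script left them, time stands still between calls to the robot, and variables do not carry over. Pictures are saved under pics/ and viewed, at most 14 in all, crops included, and the job is handed in when it is done.

```bash
mkdir -p pics; python3 - <<'E'
from workcell import robot
import numpy as np, cv2
for n in ["scene","side","wrist"]:
    i=robot.camera_info(n); p,d=robot.get_image(n)
    np.savez(f"{n}0.npz",p=p,d=d,M=i["camera_from_world"],f=200/np.tan(np.radians(i["vertical_fov"]/2)),c=[i["cx"],i["cy"]])
    cv2.imwrite(f"pics/{n}0.png",p[:,:,::-1]); print(n,{k:(np.round(v,3).tolist()) if k=="camera_from_world" else v for k,v in i.items()})
print(robot.get_t(),robot.get_tool_rot())
E
```

```text
scene {'vertical_fov': 49.344502704791346, 'cx': 323.4780827995803, 'cy': 200.58321033021002, 'camera_from_world': [[-0.842, 0.539, 0.015, 0.437], [-0.353, -0.572, 0.74, 0.14], [0.407, 0.618, 0.672, -1.439], [0.0, 0.0, 0.0, 1.0]]}
side {'vertical_fov': 42.850110608426846, 'cx': 321.5491163746525, 'cy': 200.35613034925316, 'camera_from_world': [[1.0, -0.005, 0.018, -0.509], [-0.01, 0.651, 0.759, -0.046], [-0.016, -0.759, 0.651, -1.292], [0.0, 0.0, 0.0, 1.0]]}
wrist {'vertical_fov': 69.00452704897464, 'cx': 317.3347380513048, 'cy': 200.59157617371835, 'camera_from_world': [[0.407, 0.914, -0.001, -0.525], [-0.865, 0.385, -0.321, 0.042], [-0.293, 0.132, 0.947, -0.38], [0.0, 0.0, 0.0, 1.0]]}
0.15 [ 2.08362921e-01  9.78051434e-01 -5.22117974e-04 -1.14744299e-04]
```

View pics/scene0.png

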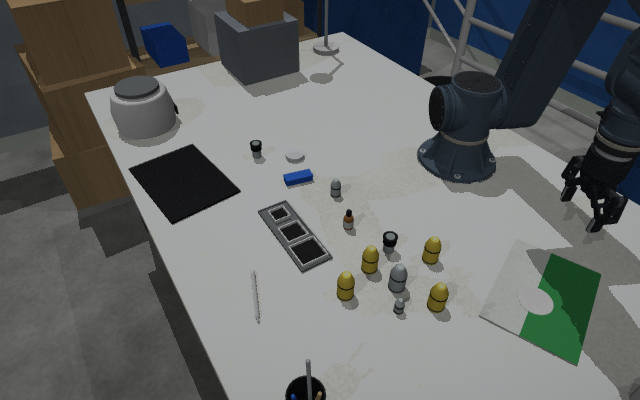

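View pics/side0.png

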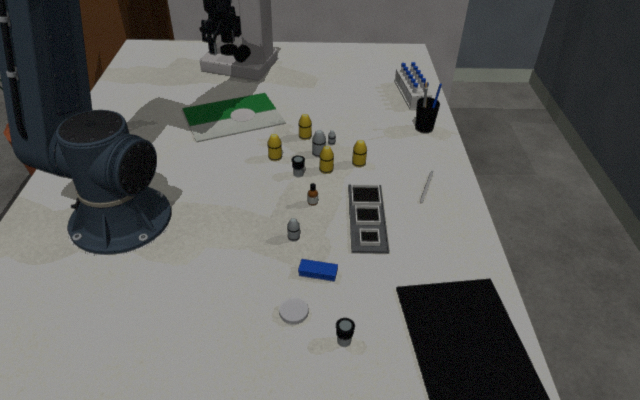

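The scene view shows these candidates:
- **Steel, tapered nose (the objectives):** large at (398,277), small at (399,306), medium at (335,187).
- **Yellow look-alikes, to leave alone:** (370,259), (346,286), (432,250), (438,297).
- **Eyepieces:** (390,240) and (256,148).
- **Oil bottle:** (348,218).
- **Caddy:** (295,235), with the small bin at its upper-left end.

In the side view the large one is at (319,143), the small at (332,138) and the medium at (293,229). The large and small objectives stand inside a ring of look-alikes.

```bash
cat > vis.py <<'E'
import numpy as np, cv2
def cloud(p,d,M,f,c):
    v,u=np.mgrid[0:400,0:640]
    X=np.stack([(u-c[0])/f*d,-(v-c[1])/f*d,-d,np.ones_like(d)],-1)
    W=X@np.linalg.inv(M).T
    W[d<=0]=np.nan
    return W[...,:3]
def load(n):
    z=np.load(n+".npz"); return z["p"],cloud(z["p"],z["d"],z["M"],float(z["f"]),z["c"])
def proj(P,M,f,c):
    q=M[:3,:3]@P+M[:3,3]; return np.array([c[0]+f*q[0]/-q[2],c[1]-f*q[1]/-q[2]])
E
python3 - <<'E'
from vis import *
from scipy.optimize import least_squares
out=np.zeros((600,800,3),np.uint8)
for k,n in enumerate(["scene0","side0"]):
    p,W=load(n)
    x,y,z=W[...,0],W[...,1],W[...,2]
    b=(x>.25)&(x<.8)&(y>-.35)&(y<.45)&(abs(z)<.006); print(n,"bench z",np.median(z[b]),[round(float(np.median(z[b&(y>a)&(y<a+.2)])),4) for a in (-.3,-.1,.1,.25)])
    m=((z>.012)&(z<.1)&(x>.2)&(x<.85)&(y>-.4)&(y<.5)).astype(np.uint8)
    N,L,S,C=cv2.connectedComponentsWithStats(m,connectivity=4)
    for i in range(1,N):
        if S[i,4]<25: continue
        q=W[L==i]; h=np.nanpercentile(q[:,2],98); t=q[q[:,2]>h-.006]
        print(C[i].round().astype(int),S[i,4],"h",h.round(4),"top xy",np.median(t[:,:2],0).round(4),"ext",(q.max(0)-q.min(0)).round(3)[:2],"rgb",np.median(p[L==i],0))
E
```

```text
scene0 bench z -0.0001465257968796818 [-0.0004, -0.0002, -0.0002, -0.0]
[256 147] 157 h 0.0546 top xy [ 0.5549 -0.3504] ext [0.037 0.044] rgb [51. 54. 55.]
[295 153] 147 h 0.0166 top xy [ 0.4476 -0.2848] ext [0.061 0.064] rgb [155. 157. 159.]
[298 176] 267 h 0.0258 top xy [ 0.5025 -0.1734] ext [0.09  0.052] rgb [ 34.  74. 147.]
[335 187] 143 h 0.0587 top xy [ 0.4419 -0.0553] ext [0.029 0.029] rgb [75. 79. 80.]
[348 219] 154 h 0.0623 top xy [0.4864 0.0722] ext [0.027 0.027] rgb [79.5 59.  34.5]
[296 222] 26 h 0.0165 top xy [ 0.5992 -0.012 ] ext [0.028 0.033] rgb [128.  129.5 129. ]
[389 240] 238 h 0.055 top xy [0.4444 0.1962] ext [0.038 0.038] rgb [38.5 40.  40.5]
[312 242] 68 h 0.0174 top xy [0.593  0.0631] ext [0.059 0.072] rgb [127. 129. 129.]
[432 249] 360 h 0.0777 top xy [0.3754 0.2778] ext [0.035 0.037] rgb [100.  88.  32.]
[370 259] 367 h 0.0773 top xy [0.5247 0.2197] ext [0.036 0.034] rgb [99. 87. 31.]
[300 260] 34 h 0.0167 top xy [0.664  0.1175] ext [0.015 0.05 ] rgb [133. 134. 134.]
[398 277] 396 h 0.0775 top xy [0.5044 0.2993] ext [0.042 0.037] rgb [75. 78. 79.]
[345 285] 4
[... 1044 characters left out ...]
. 57. 46.]
[375 191] 49 h 0.0171 top xy [0.6596 0.1136] ext [0.045 0.077] rgb [116. 115. 112.]
[360 218] 40 h 0.0175 top xy [ 0.5992 -0.0151] ext [0.039 0.05 ] rgb [120. 119. 116.]
[378 219] 28 h 0.0179 top xy [ 0.6534 -0.014 ] ext [0.021 0.044] rgb [112.5 112.5 110.5]
[293 228] 206 h 0.0588 top xy [ 0.4394 -0.0629] ext [0.029 0.027] rgb [75. 77. 77.]
[369 237] 72 h 0.0176 top xy [ 0.6207 -0.0751] ext [0.048 0.05 ] rgb [117.  117.  113.5]
[318 268] 544 h 0.0254 top xy [ 0.4998 -0.1789] ext [0.088 0.053] rgb [ 22.  57. 127.]
[293 310] 449 h 0.0167 top xy [ 0.4471 -0.291 ] ext [0.061 0.063] rgb [140. 139. 141.]
[345 330] 397 h 0.0543 top xy [ 0.552  -0.3569] ext [0.036 0.039] rgb [40. 41. 41.]
```

```bash
cat >> vis.py <<'E'
from workcell import robot
from scipy.spatial.transform import Rotation
from scipy.optimize import least_squares
def Q(deg):
    a=np.radians(deg); y=np.array([np.cos(a),np.sin(a),0]); z=np.array([0,0,-1.])
    return Rotation.from_matrix(np.stack([np.cross(y,z),y,z],1)).as_quat().tolist()
def snap(n,cam="wrist"):
    i=robot.camera_info(cam); p,d=robot.get_image(cam)
    np.savez(n+".npz",p=p,d=d,M=i["camera_from_world"],f=200/np.tan(np.radians(i["vertical_fov"]/2)),c=[i["cx"],i["cy"]])
    cv2.imwrite(f"pics/{n}.png",p[:,:,::-1])
def axis(n,xy,r,zs):
    "axis of an upright cylinder of radius r near xy, from points on its straight part"
    W=load(n)[1].reshape(-1,3); W=W[np.isfinite(W[:,2])]
    q=W[(np.hypot(W[:,0]-xy[0],W[:,1]-xy[1])<r+.012)&(W[:,2]>.012)&(W[:,2]<zs-.002)][:,:2]
    if len(q)<15: return None,0,0
    s=least_squares(lambda c:np.hypot(*(q-c).T)-r,xy,loss="soft_l1",f_scale=.001)
    return s.x.round(4),len(q),float(np.median(abs(s.fun)))
def top(n,xy,h):
    W=load(n)[1].reshape(-1,3); W=W[np.isfinite(W[:,2])]
    q=W[(np.hypot(W[:,0]-xy[0],W[:,1]-xy[1])<.015)&(abs(W[:,2]-h)<.0035)]
    return (q[:,:2].min(0)+q[:,:2].max(0)).round(4)/2,len(q)
OBJ=dict(small=((.543,.350),.011,.032,.044),medium=((.441,-.059),.015,.042,.058),large=((.504,.296),.020,.054,.076))
E
python3 - <<'E'
from vis import *
robot.move_pose([.50,.31,.27],Q(-20)); snap("w1"); print(robot.get_t(),robot.get_joints().round(2) if hasattr(robot.get_joints(),'round') else robot.get_joints())
robot.move_pose([.62,.03,.27],Q(0)); snap("w2"); print(robot.get_t(),robot.get_joints())
for n in ["scene0","side0","w1","w2"]:
    for k,(xy,r,zs,h) in OBJ.items(): print(n,k,axis(n,xy,r,zs),top(n,xy,h))
E
```

```text
1.4667 [0.56 0.34 0.23 1.46 0.   2.47]
2.6833 [5.05605131e-02 4.01356313e-01 3.22411870e-01 1.49182133e+00
 3.14490968e-04 1.61998747e+00]
scene0 small (array([0.541, 0.352]), 50, 0.0004310210373229409) (array([0.5426, 0.3539]), 23)
scene0 medium (array([ 0.4392, -0.0598]), 74, 0.0008012213012066494) (array([ 0.4422 , -0.05815]), 21)
scene0 large (array([0.5017, 0.2972]), 177, 0.0005959046481019657) (array([0.5042, 0.2992]), 67)
side0 small (array([0.541 , 0.3528]), 33, 0.0009442355572887584) (array([0.5402 , 0.35005]), 10)
side0 medium (array([ 0.4394, -0.0596]), 99, 0.0008417807194637094) (array([ 0.4385, -0.0615]), 34)
side0 large (array([0.5015, 0.2965]), 131, 0.0013065003785302648) (array([0.50195, 0.2948 ]), 27)
w1 small (array([0.5416, 0.3515]), 24, 0.00013085005096716718) (array([0.5414, 0.3515]), 82)Traceback (most recent call last):
  File "<stdin>", line 5, in <module>
  File "vis.py", line 32, in top
    return (q[:,:2].min(0)+q[:,:2].max(0)).round(4)/2,len(q)
            ~~~~~~~~~~~^^^
    return umr_minimum(a, axis, None, out, keepdims, initial, where)
ValueError: zero-size array to reduction operation minimum which has no identity
```

View pics/w1.png

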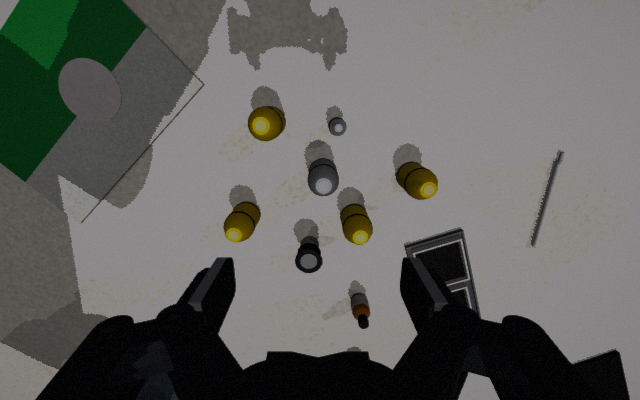

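View pics/w2.png

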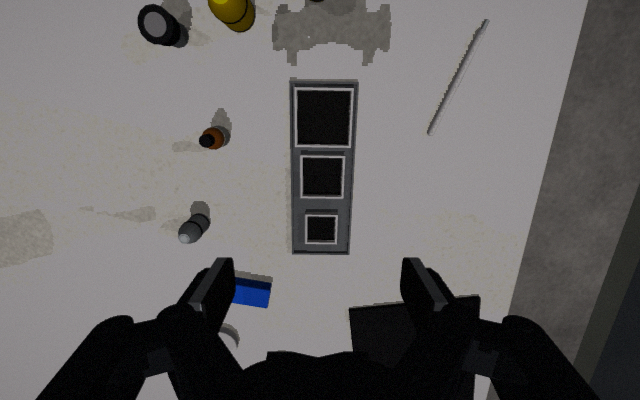

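w1 shows the silver large objective at (322,177) and the small one at (337,127). Four yellow look-alikes surround them at (265,123), (420,181), (357,225) and (240,223), and an eyepiece is at (308,258). w2 shows the caddy bins: large at (323,117), medium at (322,176), small at (321,229), with the medium objective at (194,228).

```bash
python3 - <<'E'
from vis import *
for n,ks in [("w1",["large"]),("w2",["medium"])]:
    for k in ks: xy,r,zs,h=OBJ[k]; print(n,k,axis(n,xy,r,zs),top(n,xy,h))
p,W=load("w2"); x,y,z=np.moveaxis(W,-1,0)
m=((p.min(-1)>110)&(z>.009)&(z<.02)&(abs(x-.63)<.07)&(abs(y-.04)<.15)).astype(np.uint8)
N,L,S,C=cv2.connectedComponentsWithStats(m,connectivity=8)
cs=[]
for i in range(1,N):
    if S[i,4]<60: continue
    q=W[L==i]; (c,s,a)=cv2.minAreaRect((q[:,:2]*1000).astype(np.float32)); print(C[i].round(),S[i,4],"z",np.median(q[:,2]).round(4),"c",np.round(c,1),np.round(s,1),round(a,2)); cs.append(c)
cv2.imwrite("pics/crop1.png",cv2.resize(np.load("w1.npz")["p"][80:280,200:460,::-1],None,fx=3,fy=3,interpolation=cv2.INTER_NEAREST))
E
```

```text
w1 large (array([0.502 , 0.2966]), 161, 0.00015096324873177178) (array([0.50235, 0.2974 ]), 280)
w2 medium (array([ 0.44, -0.06]), 217, 0.000261020932471814) (array([ 0.4411 , -0.05945]), 119)
[323. 115.] 471 z 0.0143 c [627.4  94.2] [75.7 75.9] 89.34
[322. 175.] 303 z 0.0145 c [626.5  14.1] [62.2 61.8] 89.11
[320. 229.] 195 z 0.0142 c [625.5 -65.8] [47.1 47.6] 89.36
```

View pics/crop1.png

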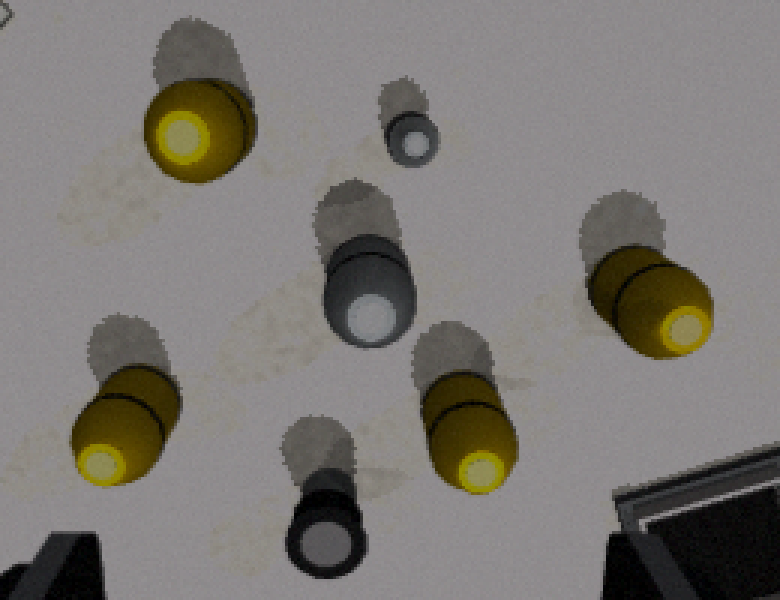

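The sizes agree with the description: bins 76, 62 and 48 mm outside, 80 mm apart, and steel objectives with clear rings. I'll start with the medium one, which is nearest.

```bash
cat >> vis.py <<'E'
BIN=dict(small=(.6255,-.0658),medium=(.6265,.0141),large=(.6274,.0942))
def pick(k,xy,phi,zt,opening,zc=.17):
    robot.set_gripper(opening)
    robot.move_pose([*xy,zc],Q(phi)); robot.move_l([*xy,.1],speed=.25)
    hit=robot.move_l([*xy,zt],speed=.1,stop_force=8)
    robot.set_gripper(0.0)
    print(k,"hit",hit,"tcp",np.round(robot.get_tcp_pos(),4),"open",round(robot.get_opening(),4),"grip",robot.get_grip_force(),"t",robot.get_t())
    robot.move_l([*xy,zc],speed=.15)
def place(k,phi,zt,opening,zc=.17):
    xy=BIN[k]
    robot.move_pose([*xy,zc],Q(phi)); print("held",round(robot.get_opening(),4))
    robot.move_l([*xy,zt+.02],speed=.15)
    hit=robot.move_l([*xy,zt+.004],speed=.03,stop_force=4)
    print("hit",hit,"tcp z",robot.get_tcp_pos()[2],"expected",zt+.007)
    if not hit: print("no contact felt")
    robot.set_gripper(opening)
    robot.move_l([*xy,zc],speed=.15); print("t",robot.get_t())
E
python3 - <<'E'
from vis import *
pick("medium",(.4397,-.0598),0,.014,.055); place("medium",0,.014,.046)
robot.move_pose([.62,.03,.27],Q(0)); snap("w3")
print(axis("w3",BIN["medium"],.015,.042+.007),top("w3",BIN["medium"],.065))
E
```

```text
medium hit False tcp [ 0.4401 -0.0599  0.0147] open 0.028 grip 58.61938457004726 t 5.7917
held 0.028
hit True tcp z 0.021748993434257395 expected 0.021
t 10.7667
(array([0.6268, 0.0141]), 128, 0.0002046140861542622) (array([0.627 , 0.0144]), 146)
```

View pics/w3.png

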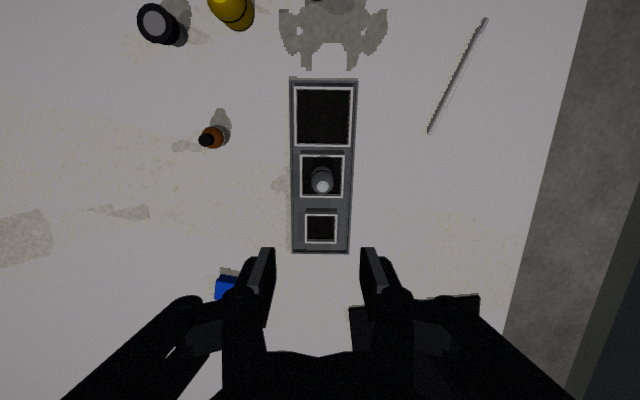

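w3 shows the medium objective standing upright in the centre of the medium bin (322,182), at the expected height. Next is the small one.

```bash
python3 - <<'E'
from vis import *
pick("small",(.5415,.3515),-36,.011,.042); place("small",0,.011,.038)
robot.move_pose([.50,.31,.27],Q(-20)); snap("w4")
xy,r,zs,h=OBJ["large"]; print(axis("w4",xy,r,zs),top("w4",xy,h))
snap("s4","side"); print(axis("s4",BIN["small"],.011,.039),top("s4",BIN["small"],.051),axis("s4",BIN["medium"],.015,.049))
cv2.imwrite("pics/crop4.png",np.hstack([cv2.resize(np.load("s4.npz")["p"][100:290,240:440,::-1],None,fx=2,fy=2),cv2.resize(np.load("w4.npz")["p"][80:270,220:420,::-1],None,fx=2,fy=2)]))
E
```

```text
small hit False tcp [0.5418 0.3519 0.0119] open 0.0195 grip 58.671563309035264 t 14.625
held 0.0197
hit True tcp z 0.01888829115556816 expected 0.018
t 20.4
(array([0.502 , 0.2966]), 158, 0.0001896968115427458) (array([0.50225, 0.2973 ]), 278)
(array([ 0.6255, -0.0663]), 80, 0.0010306427105196874) (array([ 0.62495, -0.06985]), 18) (array([0.6258, 0.0145]), 130, 0.0009725782180191956)
```

View pics/crop4.png

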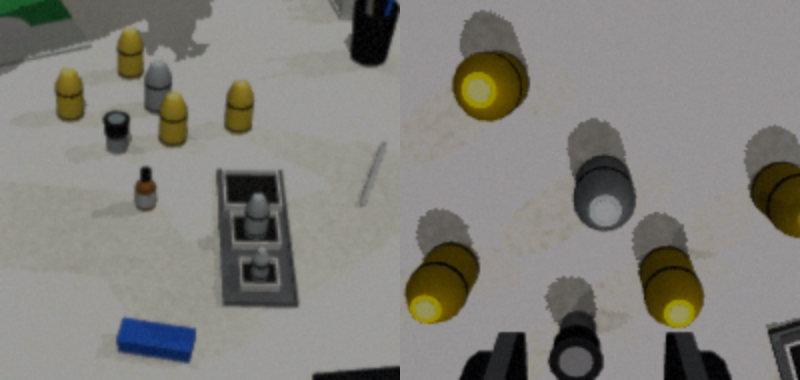

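Crop4 shows the small and medium objectives upright in their bins (crop 262,265 and 257,215). The large silver one is still free, in the middle of the four yellow ones. Next is the large one.

```bash
python3 - <<'E'
from vis import *
pick("large",(.502,.2968),-10,.019,.062,zc=.2); place("large",0,.019,.058,zc=.2)
robot.move_pose([.45,.05,.33],Q(0)); snap("s5","side"); snap("c5","scene")
for k in BIN:
    xy,r,zs,h=OBJ[k]; print(k,axis("s5",BIN[k],r,zs+.007),top("s5",BIN[k],h+.007),axis("c5",BIN[k],r,zs+.007))
for nm,xy,r,z in [("eyeA",(.444,.193),.0145,.03),("eyeB",(.553,-.353),.0145,.03),("oil",(.486,.07),.014,.04)]: print(nm,[axis(n,xy,r,z)[0] for n in("side0","s5","scene0","c5")])
cv2.imwrite("pics/crop5.png",np.hstack([cv2.resize(np.load("s5.npz")["p"][100:350,240:440,::-1],None,fx=2,fy=2),cv2.resize(np.load("c5.npz")["p"][120:370,245:445,::-1],None,fx=2,fy=2)]))
E
```

```text
large hit False tcp [0.5024 0.2971 0.0199] open 0.0382 grip 60.018972374964505 t 24.6
held 0.0384
hit True tcp z 0.026903305721868668 expected 0.026
t 30.2083
small (array([ 0.6259, -0.0669]), 78, 0.0008804465380364158) (array([ 0.625  , -0.07055]), 18) (array([ 0.6258, -0.0658]), 62, 0.0011749170075089441)
medium (array([0.6262, 0.0142]), 123, 0.0009941733550582824) (array([0.62495, 0.0127 ]), 26) (array([0.6267, 0.0148]), 108, 0.0007292526249427986)
large (array([0.6268, 0.0938]), 203, 0.0010335600212166111) (array([0.62685, 0.0911 ]), 41) (array([0.6274, 0.0942]), 200, 0.0006631541527682087)
eyeA [array([0.4429, 0.1934]), array([0.4432, 0.1944]), array([0.4437, 0.1943]), array([0.4436, 0.1948])]
eyeB [array([ 0.5521, -0.3553]), array([ 0.5522, -0.3555]), array([ 0.5523, -0.3545]), array([ 0.5521, -0.3551])]
oil [array([0.4848, 0.0695]), array([0.4849, 0.07  ]), array([0.4859, 0.071 ]), array([0.4853, 0.071 ])]
```

View pics/crop5.png

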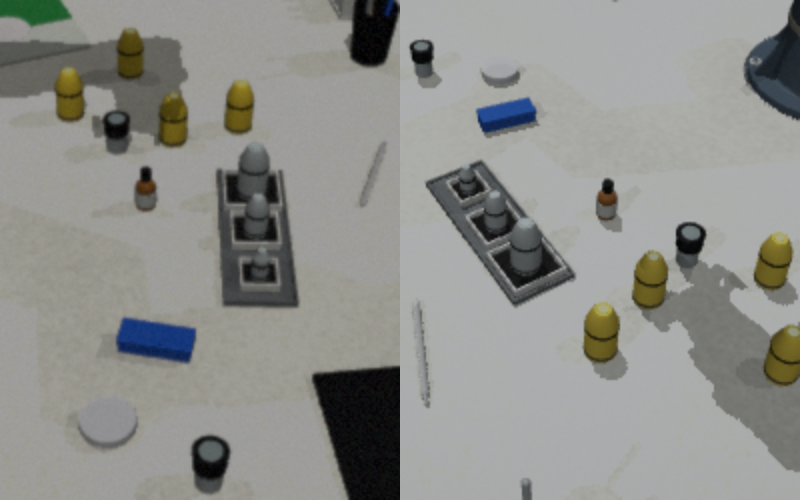

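Crop5 shows all three objectives upright and centred in their own bins. The eyepieces, oil bottle and yellow look-alikes have not moved, and the gripper is clear of everything, so I'm handing in.

```bash
python3 -c "
from workcell import robot
print(robot.job_done(), robot.get_t())"
```

```text
the job is handed in; nothing more can be done
the job is handed in; nothing more can be done
```

I put all three objectives upright in their own bins, left the eyepieces, oil bottle and yellow look-alikes where they were, and handed the job in after about 31 s of robot time.

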